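# Set the torque driver's scale sleeve to 7

## Robot

A 7-joint arm with a two-finger parallel gripper is mounted at the origin on a cart in front of the work surface, level with it; the furniture and walls round the work are solid. World frame = base frame: x ahead of the robot, y to its left, z up, the work surface at z = 0. Lengths are in mm, angles in degrees, forces in N, time in s.
With the tool pointing down it reaches from about 425 to 1025 mm from the base axis. Payload 9.4 kg.
Tool frame: the origin (TCP) lies between the finger pads; the fingertips stand 25 mm ahead of it and the grasp point (between the pads) lies 6 mm ahead of it (env.tip_extent is the distance from the TCP to the fingertips, in mm); z points along the fingers, y is the line along which they close (so a half turn about z gives the same grasp; the last joint's range is limited). The gripper opens to 93 mm and grips with 3 to 60 N. Pads are 15 mm wide; open, the fingers measure 128 mm over their backs; the gripper's body (75 mm by 188 mm) begins 65 mm behind the grasp point.
Start: joints at [71.236, 34.337, -0.143, 91.639, 0.103, 54.024, -4.572], TCP at [179.921, -702.32, 243.618] pointing down, gripper open.
Joint ranges: [-147.43, 147.43], [-19.82, 112.94], [-74.19, 73.91], [6.32, 146.72], [-59.91, 239.91], [6.04, 106.73], [-150.56, 150.56]. Speed limits (degrees/s): [127.2, 127.2, 172.46, 172.46, 180, 180, 180].

## Interface

Orientations are given as a 3x3 rotation matrix whose columns are the frame's x, y, z axes.
In Python, from station import env gives the robot as it stands. Calls block until the motion is done:
- env.move_ptp(position, orientation): joint-space move of the TCP to a pose.
- env.movel(position, rotation=None, velocity=150): straight line of the TCP; rotation=None keeps the orientation; velocity is the mean speed in mm/s.
- env.move_joints(angles): joint-space move.
- env.gripper_to(opening, grasp_force=None): finger opening in mm; grasp_force is the grip in N (None keeps the last); returns when the fingers have stopped.
- env.pause(seconds).
- env.inverse_kinematics(position, orientation): joint angles nearest the present ones, or None.
- env.snapshot(name): name is "side" or "top"; returns the picture (480x640x3 uint8, red, green, blue); there is no depth.
- env.calibration(name): a dict with "fx", "fy", "cx", "cy" (pixels), "xyz" and "attitude" of the camera in the world. Camera axes: x right, y down, z forward; pixel columns grow to the right and rows downward; lengths in mm; the calibration is good to about 2 mm. A picture is of the moment at which its call begins. calibration takes no time and is no camera call.
A pose or a line that the arm cannot do raises env.MotionError and nothing moves.
- env.job_done(): hands the job in; it is judged then, once.
Readings, each from a call of its own:
- env.current_t(): time.
- env.current_joint_pos(): joint angles.
- env.current_dq(): joint speeds.
- env.current_effort(): joint torques, N m.
- env.current_position(): TCP position.
- env.current_tcp_rot(): TCP orientation.
- env.current_contact_force(): force on the tool from outside, world axes, zero at the start.
- env.current_moment(): the same for the moment, N m.
- env.current_gripper_width(): finger opening in mm.
- env.current_finger_force(): force on a finger pad.
Only numpy, scipy, OpenCV 4.12 (cv2) and the standard library are available. Lean on these libraries where they do the work, as an engineer would, in place of code of your own. Each camera call takes 0.05 s, during which the arm holds its last target. There are 200 camera calls.

## Task

The mould bolts come next: set the torque driver that is clamped in the sloping green bench stand to 7, by turning its black-gripped, white-skirted scale sleeve clockwise, up from the lower numbers and without running past 7 to the 8, until it has clicked in with 7 at the red index. It is a calibrated tool, so handle the sleeve gently, gripping it with no more than about 25 N, and let go of it when it is set. Leave the other things on the table where they are.

Things in the scene. Friction and masses are not known exactly. Their poses are not given: they have to be found in the camera images.
- stand: green bench stand, fixed: base plate 170x100x12 mm, two cheeks 80 mm high clamp the torque driver, shank down, sleeve end up. Origin on the table under the middle of the skirt's underside; x away from the robot, towards the shank's foot; z up. Neither stand nor driver moves; place and yaw vary.
- sleeve_grip (a point): fixed point on the sleeve's axis, in the black grip, 136 mm above the table. z: along the axis, out of the free end, leaning 30 deg from vertical towards the robot; x: uphill, to the index; y: level. This frame does not turn. The grip, a ribbed cylinder 42 mm across, runs from 24 mm below to 14 mm above this point along z. Tips up to 20 mm past this point clear the rest.
- skirt (a point): fixed point on the sleeve's axis at the face of the white skirt, 24 mm below sleeve_grip along its z, same axes. The skirt, a disc 100 mm across and 6 mm thick, turns with the grip; its face carries black ticks and numerals 0 to 9, 30 deg apart, rising anticlockwise.
- index (a point): top of the fixed red index, a block 13x5 mm at the skirt's uphill edge, 58 mm from the axis, 1 mm below the skirt's face; the set number is the one beside it. Same axes as sleeve_grip.
- sleeve (a joint): turn of the sleeve, rad: 0 with numeral 0 at the index, growing 0.5236 (30 deg) a number as it is turned clockwise seen looking down on its free end; stops at 0 and 4.712 (number 9); 7 is 3.665. Starts at 0, 1, 2 or 3. A sprung ball clicks at every number: about 0.11 N m to get over; let go, the sleeve snaps to the nearest number.
- natch_plug_0: small white plaster plug, 30 mm across, 28 mm tall; a bystander, loose. Origin: centre of its underside.
- test_tile_0: flat fired test tile with a pale green glaze patch, 70x44x8 mm; a bystander, loose. Origin: centre of its underside.
- clay_scrap_1: lump of beige clay, 41x47x17 mm; a bystander, loose. Origin: centre of its underside.
- marker_pen: white and black marker pen lying down, 145 mm long, 20 mm thick; a bystander, loose. Origin: centre of its underside.
- bisque_cup_1: small unglazed beige cup, 62 mm across, 55 mm tall; a bystander, loose. Origin: centre of its underside.
- wooden_rib: flat wooden throwing rib, 99x55x6 mm; a bystander, loose. Origin: centre of its underside.
- masking_tape: roll of yellowish masking tape lying flat, 100 mm across, 25 mm high; a bystander, loose. Origin: centre of its underside.

How it is judged (in metres and radians):
At the end, for the whole second after the job is handed in: the sleeve rests clicked in at 7 (3.665 rad within 0.1) and the bystanders are within 30 mm of where they stood (value of joint sleeve between 3.565 and 3.765 rad and distance of each of natch_plug_0, test_tile_0, clay_scrap_1, marker_pen, bisque_cup_1, wooden_rib, masking_tape from where it was at the start of the episode below 0.03 m); the robot touches nothing.
It fails at once if the sleeve is turned past 7 by more than 0.35 rad (two thirds of the way to 8) (value of joint sleeve above 4.015 rad).
It fails at once if the fingers press on the driver with more than 75 N in all (two fingers at 37 N each) (contact force between the fingers and stand above 75 N).
It fails at once if a bystander is shifted by more than 30 mm (distance of any of natch_plug_0, test_tile_0, clay_scrap_1, marker_pen, bisque_cup_1, wooden_rib, masking_tape from where it was at the start of the episode above 0.03 m).
It also fails if it takes over 64 s, if anything falls off the work surface, if the arm or the gripper's body presses on something with over 40 N, if the wrist force passes 120 N, or if a joint passes its speed limit or range.

## Working session

There is one attempt and no reset: what is moved stays moved. The work goes in short steps, each a Python script; the robot and the scene stay as the last script left them, time stands still between calls to the robot, and variables do not carry over. Pictures are saved under pics/ and viewed, at most 10 in all, crops included, and the job is handed in when it is done.

```bash
mkdir -p pics; ls
python3 - <<'E'
from station import env
import cv2
for n in("side","top"):
    cv2.imwrite(f"pics/{n}0.png",env.snapshot(n)[:,:,::-1]); print(n,env.calibration(n))
print(env.current_t(),env.current_tcp_rot())
E
```

```text
pics
side {'fx': 519.4207879860538, 'fy': 519.4207879860538, 'cx': 324.6672720571237, 'cy': 240.09537603538482, 'xyz': array([ 495.60554747, -723.48965532,  737.88362936]), 'attitude': array([[ 0.99697368, -0.04209369,  0.06535757],
       [-0.0777022 , -0.56574484,  0.82091116],
       [ 0.00242053, -0.82350525, -0.56730349]])}
top {'fx': 574.9459667324704, 'fy': 574.9459667324704, 'cx': 323.2545409279589, 'cy': 240.15423861878526, 'xyz': array([ 459.16106069,  181.36213902, 1098.10541947]), 'attitude': array([[ 0.02136997, -0.99388021,  0.1083764 ],
       [-0.99961431, -0.02316369, -0.01531886],
       [ 0.01773551, -0.10800723, -0.9939919 ]])}
0.1 [[ 9.68680416e-01  2.48310392e-01 -4.48880692e-04]
 [ 2.48310774e-01 -9.68679525e-01  1.31819150e-03]
 [-1.07500887e-04 -1.38836821e-03 -9.99999030e-01]]
```

View pics/side0.png

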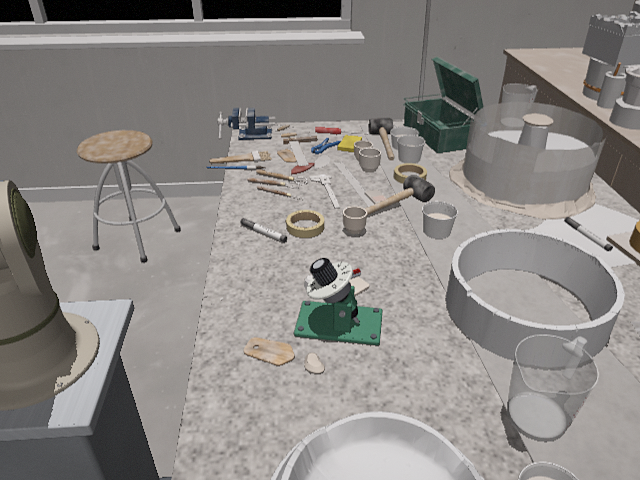

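View pics/top0.png

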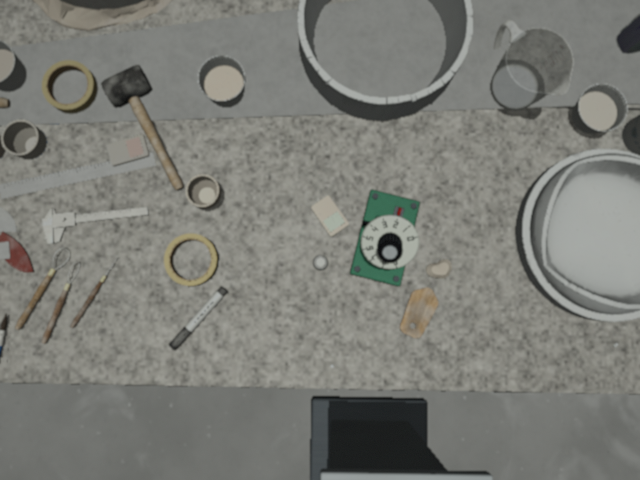

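Side: driver with white skirt near (330,280), green base about (295-383, 303-343). Top: skirt near (389,242), red index near (400,212), base plate about (351-420, 190-286). I'll zoom in on both.

Run:
```python
import cv2,numpy as np
a=cv2.imread("pics/side0.png")[250:350,285:395];b=cv2.imread("pics/top0.png")[185:290,345:455]
f=lambda i:cv2.resize(i,(400,400),interpolation=cv2.INTER_CUBIC)
cv2.imwrite("pics/crop.png",np.hstack([f(a),f(b)]))
for n,roi in(("side",(285,250,110,100)),("top",(345,185,110,105))):
    im=cv2.imread(f"pics/{n}0.png");x,y,w,h=roi;c=im[y:y+h,x:x+w];hsv=cv2.cvtColor(c,cv2.COLOR_BGR2HSV)
    for k,m in(("red",((hsv[...,0]<8)|(hsv[...,0]>172))&(hsv[...,1]>120)&(hsv[...,2]>60)),("green",(abs(hsv[...,0].astype(int)-75)<18)&(hsv[...,1]>100)),("white",(hsv[...,2]>165)&(hsv[...,1]<40))):
        N,l,s,ce=cv2.connectedComponentsWithStats(m.astype(np.uint8))
        i=1+s[1:,4].argmax();print(n,k,s[i]+[x,y,0,0,0],ce[i]+[x,y])
        cs=max(cv2.findContours((l==i).astype(np.uint8),0,1)[0],key=cv2.contourArea)
        if k=="white": print(" ell",cv2.fitEllipse(cv2.convexHull(cs)),(x,y))
        if k=="green": print(" box",(cv2.boxPoints(cv2.minAreaRect(cs))+[x,y]).round(1).tolist())
```

```text
side red [353 269   7   5  25] [356.12 270.76]
side green [ 294  286   88   59 2075] [339.78457831 321.04722892]
 box [[293.8, 335.1], [300.0, 280.2], [384.8, 289.8], [378.6, 344.7]]
side white [ 285  250  110  100 5522] [340.97772546 290.20988772]
 ell ((56.431800842285156, 47.81203079223633), (135.9542236328125, 153.35272216796875), 98.68612670898438) (285, 250)
top red [397 208   4   7  17] [398.82352941 211.05882353]
top green [364 191  55  33 864] [388.29398148 206.375     ]
 box [[363.4, 220.4], [370.6, 190.0], [418.6, 201.3], [411.5, 231.7]]
top white [363 217  55  49 956] [392.50941423 237.28451883]
 ell ((44.77253723144531, 56.485382080078125), (50.405738830566406, 54.667442321777344), 89.07029724121094) (345, 185)
```

View pics/crop.png

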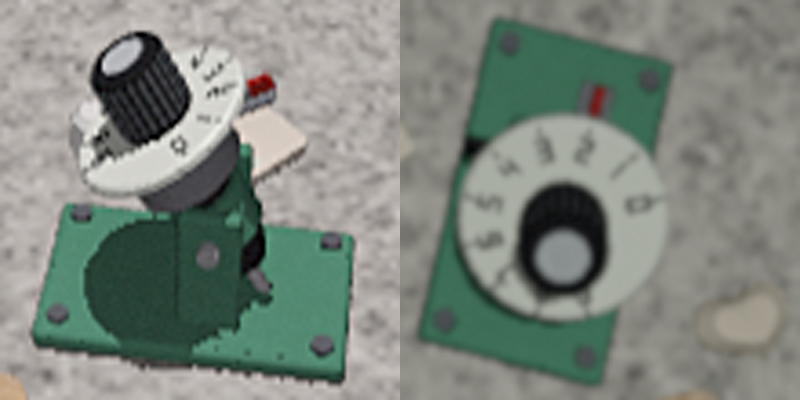

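The sleeve reads 2 at the index, so it needs +150° clockwise. Next I triangulate the cap, skirt and index, and cast the base corners.

```bash
cat > geo.py <<'E'
import numpy as np
from station import env
def ray(n,uv):
    c=env.calibration(n); d=np.array([(uv[0]-c["cx"])/c["fx"],(uv[1]-c["cy"])/c["fy"],1]); d=c["attitude"]@d
    return c["xyz"],d/np.linalg.norm(d)
def tri(s,t):
    (p,d),(q,e)=ray("side",s),ray("top",t)
    k=np.linalg.lstsq(np.c_[d,-e],q-p,rcond=None)[0]
    a,b=p+k[0]*d,q+k[1]*e
    return (a+b)/2,np.linalg.norm(a-b)
def plane(n,uv,z):
    p,d=ray(n,uv); return p+d*(z-p[2])/d[2]
E
python3 - <<'E'
from geo import *
import cv2
np.set_printoptions(precision=1,suppress=True)
S=lambda a,b:(285+a*.275-.36,250+b*.25-.37)
T=lambda a,b:(345+a*.275-.36,185+b*.2625-.37)
for k,s,t in(("cap",S(127,52),T(162,255)),("skirt",S(157,119),(389.8,241.5)),("index",(356.1,270.8),(398.8,211.1))): print(k,*tri(s,t))
C=np.array([plane("top",T(*c),12) for c in((95,18),(272,68),(200,384),(20,338))])
print(C,C.mean(0),[np.linalg.norm(C[i]-C[i-1]) for i in range(4)])
v=(C[0]+C[1]-C[2]-C[3]); print("yaw",np.degrees(np.arctan2(v[1],v[0])))
D=np.array([plane("side",S(*c),12) for c in((65,205),(355,237),(345,375),(35,340))])
print(D,D.mean(0))
# bystanders near (table plane)
for p in((330,215),(320,263),(418,312),(440,269)): print(p,plane("top",p,5))
print(plane("top",(389.8,241.5),115),plane("top",(398.8,211.1),143))
print(env.tip_extent)
E
```

```text
cap [547.2  56.7 147.6] 1.9341990878222994
skirt [565.3  51.  111.1] 3.5769868993884257
index [616.   39.7 137.5] 0.655674574506058
[[677.9  75.4  12. ]
 [654.6 -18.5  12. ]
 [494.9  18.5  12. ]
 [515.7 112.5  12. ]] [585.8  47.   12. ] [np.float64(166.4033082321656), np.float64(96.73229230227595), np.float64(163.90865181886355), np.float64(96.19245848753411)]
yaw -12.949861881452529
[[515.2 105.5  12. ]
 [678.5  68.2  12. ]
 [656.8 -28.   12. ]
 [494.9   7.6  12. ]] [586.3  38.3  12. ]
(330, 215) [627.3 152.6   5. ]
(320, 263) [534.4 169.8   5. ]
(418, 312) [445.8 -17.7   5. ]
(440, 269) [528.2 -59.5   5. ]
[566.7  51.5 115. ] [615.5  40.5 143. ]
25.0
```

Consistent to about 1–2 mm with the text: grip point ≈ (554, 54, 136), yaw ≈ −12.8°. Next I plan the strokes.

```bash
cat >> geo.py <<'E'
from scipy.spatial.transform import Rotation as Rn
yaw=np.radians(-12.8); xh=np.array([np.cos(yaw),np.sin(yaw),0]); yl=np.array([-np.sin(yaw),np.cos(yaw),0]); Z=np.array([0,0,1.])
ax=-.5*xh+np.cos(np.pi/6)*Z
G=np.array([554.1,54.2,136.])
def R(phi):  # phi deg: tool turned clockwise (seen from above) from y-level
    z=-ax; x=np.cross(yl,z); return np.c_[x,yl,z]@Rn.from_euler("z",phi,degrees=True).as_matrix()
E
python3 - <<'E'
from geo import *
np.set_printoptions(precision=1,suppress=True)
for phi in range(-180,181,30):
    print(phi,env.inverse_kinematics(G+10*ax,R(phi)),env.inverse_kinematics(G+110*ax,R(phi)) is not None)
E
```

```text
-180 [-13.1  29.  -10.7 139.  120.9  25.2 117.4] True
-150 [  8.8  33.8 -41.9 137.6 105.8  40.4 103.9] True
-120 [ 21.2  42.  -62.9 136.9 100.4  55.4  80.9] True
-90 [ 21.2  42.  -62.9 136.9 100.4  55.4  50.9] True
-60 [ 21.2  42.  -62.9 136.9 100.4  55.4  20.9] True
-30 [ 21.2  42.  -62.9 136.9 100.4  55.4  -9.1] True
0 [ 21.2  42.  -62.9 136.9 100.4  55.4 -39.1] True
30 [ 21.2  42.  -62.9 136.9 100.4  55.4 -69.1] True
60 [ 21.2  42.  -62.9 136.9 100.4  55.4 -99.1] True
90 [  21.2   42.   -62.9  136.9  100.4   55.4 -129.1] True
120 [-35.1  30.7  20.7 140.3 161.1  16.  137. ] False
150 [-27.7  29.4   9.8 139.9 142.2  18.2 125.9] False
180 [-13.1  29.  -10.7 139.  120.9  25.2 117.4] True
```

Run:
```python
from geo import *
import cv2
np.set_printoptions(precision=1,suppress=True)
p=env.current_position(); env.movel([p[0],p[1],400],velocity=200)
env.move_ptp(G+160*ax,R(-75)); print(env.current_t(),env.current_joint_pos(),env.current_position())
env.movel(G+60*ax,velocity=120)
cv2.imwrite("pics/side1.png",cv2.resize(env.snapshot("side")[:,:,::-1][180:340,240:440],(800,640))[:600])
print(env.current_t(),env.current_contact_force(),env.current_position()-(G+60*ax))
```

```text
3.975 [ -0.4  11.  -31.7 137.7  71.   27.5  58.2] [476.4  71.4 274.6]
5.0083 [ 0.2 -0.4 -0.1] [-0.1  0.   0.5]
```

View pics/side1.png

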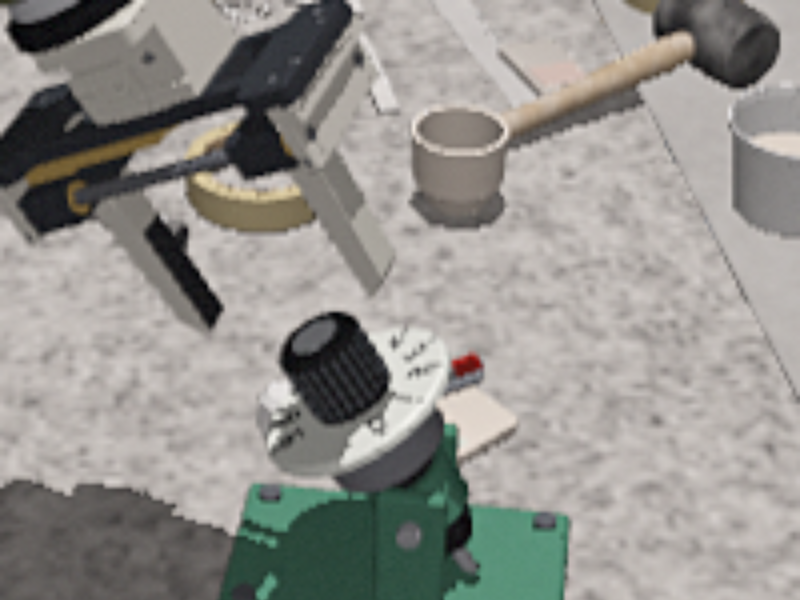

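The side crop shows the fingertips straddling the grip's axis: midpoint near crop (295,308), with the cap at (320,338). That fits the prediction to about 2 mm. I'll centre in both directions with gentle trial closings.

Run:
```python
from geo import *
np.set_printoptions(precision=2,suppress=True)
g=G.copy()
q=env.current_joint_pos(); 
def turn(dphi):
    q=np.array(env.current_joint_pos()); q[6]-=dphi; env.move_joints(q)
turn(75); print(env.current_tcp_rot()-R(0))
env.movel(g+10*ax,R(0),velocity=80); print(env.current_contact_force())
for phi in (0,-75):
    if phi: turn(phi); env.movel(g+10*ax,R(phi),velocity=60)
    for op in (50,46,44,43):
        env.gripper_to(op,5)
        y=R(phi)[:,1]; print(phi,op,env.current_t(),env.current_gripper_width(),env.current_finger_force(),"F.y",env.current_contact_force()@y,env.current_contact_force())
        if abs(env.current_contact_force()@y)>2: break
    if phi==0: env.gripper_to(90)
```

```text
[[ 0. -0.  0.]
 [-0.  0.  0.]
 [-0. -0.  0.]]
[ 0.9  -0.05 -0.45]
0 50 7.8417 49.760443411431226 0.0 F.y 0.3539267313018115 [-0.4   0.45 -0.29]
0 46 8.175 46.12461897430991 0.0 F.y 0.2941286492511348 [0.52 0.18 0.13]
0 44 8.45 43.96201552825365 0.0 F.y 0.7104449824949729 [-0.22  0.78  0.56]
0 43 8.675 42.91603051268532 0.5175625300034881 F.y -0.8812371817328478 [-0.01 -0.9   0.3 ]
-75 50 11.8417 50.233788359084805 0.0 F.y -0.30288703763333463 [0.35 0.73 0.74]
-75 46 12.175 45.73504847298832 0.0 F.y -0.4899388799566533 [ 0.47 -0.41 -0.1 ]
-75 44 12.45 44.26315748502827 0.0 F.y 0.46011823437838595 [-0.8  -0.16  0.15]
-75 43 12.675 43.17103623913225 0.5017313619009656 F.y 0.9840447271967049 [-1.14  0.25 -0.03]
```

Centred within 1 mm in both directions. I'll grip and turn to about 5, checking as I go.

```bash
cat >> geo.py <<'E'
def turn(dphi):
    q=np.array(env.current_joint_pos()); q[6]-=dphi; env.move_joints(q)
def log(): print(round(env.current_t(),1),np.round(env.current_joint_pos()[6],1),"ff",env.current_finger_force(),"Mz",env.current_moment()@-ax,"F",env.current_contact_force())
E
python3 - <<'E'
from geo import *
import cv2
np.set_printoptions(precision=1,suppress=True)
env.gripper_to(38,18); log()
for i in range(6): turn(15); log()
s=env.snapshot("side")[:,:,::-1][240:320,290:380];t=env.snapshot("top")[:,:,::-1][195:275,345:435]
cv2.imwrite("pics/mid.png",np.hstack([cv2.resize(i,(400,356),interpolation=cv2.INTER_CUBIC) for i in(s,t)]))
E
```

```text
12.9 24.5 ff 18.00025639735395 Mz 0.08581914649063331 F [-1.7  1.4 -2.9]
13.2 9.7 ff 18.001851013832493 Mz 0.1257682903257693 F [-1.   0.3 -0.6]
13.6 -4.9 ff 18.001197669364046 Mz 0.15820079940220433 F [-0.6  0.1  0.6]
14.0 -19.5 ff 18.00157678546384 Mz 0.10452684681639185 F [-1.3 -0.4  0.4]
14.3 -34.0 ff 18.00061187124811 Mz 0.17891190339892318 F [-0.9 -1.   0.7]
14.7 -48.6 ff 18.000842029578052 Mz 0.012223625272698574 F [-0.4 -1.5  2.1]
15.0 -63.1 ff 18.00067965465132 Mz 0.35493968115166014 F [-0.7 -1.8  1.9]
```

View pics/mid.png

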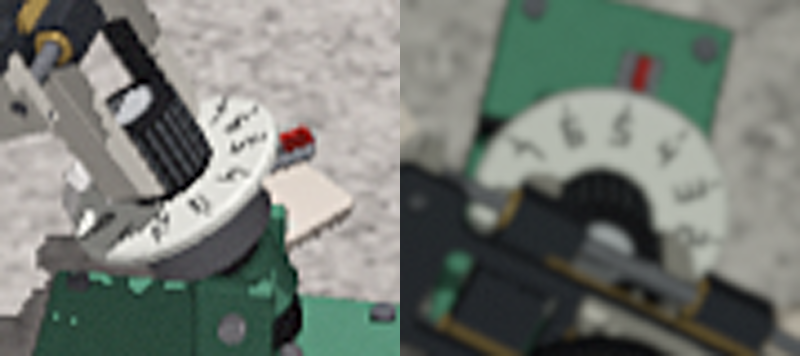

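The top view shows numeral 5 (crop (622,130)) almost under the red index (640,72), so there is practically no slip. I'll turn the remaining 60°.

Run:
```python
from geo import *
import cv2
np.set_printoptions(precision=1,suppress=True)
q=np.array(env.current_joint_pos())
for a in (-80,-95,-110,-120,-125): q[6]=a; env.move_joints(q); env.pause(.1); log()
def pic(n):
    s=env.snapshot("side")[:,:,::-1][240:320,290:380];t=env.snapshot("top")[:,:,::-1][195:275,345:435]
    cv2.imwrite(n,np.hstack([cv2.resize(i,(400,356),interpolation=cv2.INTER_CUBIC) for i in(s,t)]))
pic("pics/end.png")
```

```text
15.6 -79.7 ff 17.999814407376107 Mz -0.011650091771551185 F [-2.9 -2.9  1.7]
16.0 -94.6 ff 18.00048355216859 Mz 0.16823969402042005 F [-4.2 -4.7  2.3]
16.5 -109.6 ff 18.000407510844525 Mz 0.05426051267155063 F [-4.3 -3.8  3.4]
16.9 -119.6 ff 18.000254501821473 Mz 0.17147083738169827 F [-4.7 -4.3  1.8]
17.2 -124.6 ff 18.000375322590116 Mz 0.2855425627823745 F [-4.2 -4.6  2.2]
```

View pics/end.png

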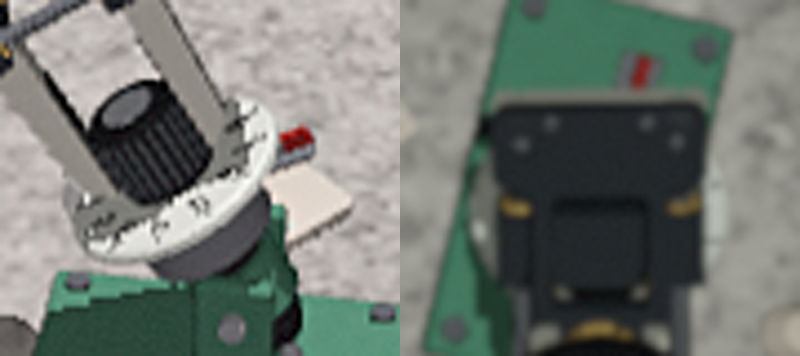

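The gripper hides the scale in the top view. The turn of about 149° is done, so I'll release, back off along the axis and look.

Run:
```python
from geo import *
import cv2
env.gripper_to(90); env.pause(.2)
p=env.current_position(); env.movel(p+150*ax,velocity=150)
p=env.current_position(); 
try: env.movel(p+np.array([-60,-200,120]),velocity=250)
except env.MotionError as e: print(e); env.movel(p+[0,-200,60],velocity=250)
print(env.current_t(),env.current_position())
s=env.snapshot("side")[:,:,::-1];t=env.snapshot("top")[:,:,::-1]
cv2.imwrite("pics/sideF.png",s);cv2.imwrite("pics/topF.png",t)
c=np.hstack([cv2.resize(i,(400,356),interpolation=cv2.INTER_CUBIC) for i in(s[240:320,290:380],t[195:275,345:435])])
cv2.imwrite("pics/fin.png",c)
```

```text
21.5667 [ 416.02810373 -128.84658178  394.19217668]
```

View pics/fin.png

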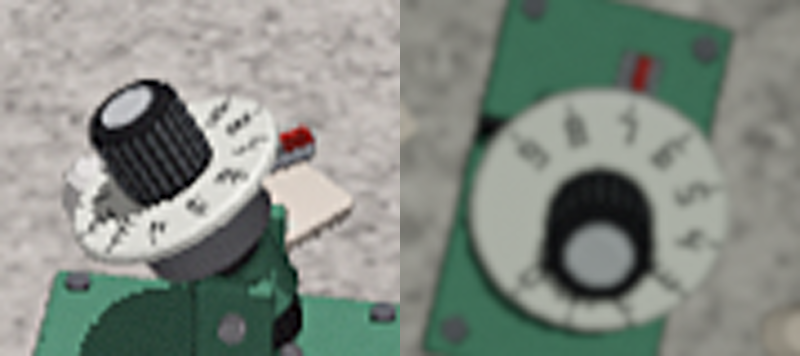

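The final top view shows numeral 7 (crop (628,130)) with its tick at (632,104) pointing to the red index (640,72), and 8 still to the left. The sleeve is clicked in at 7 and the gripper is clear.

```bash
python3 -c "
from station import env
print(env.job_done())"
```

```text
the job is handed in; nothing more can be done
None
```

The torque driver is set and clicked in at 7: I turned the sleeve clockwise from 2 with an 18 N grip, let go, moved the arm clear without touching the other items, and handed the job in at about 22 s.

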